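Start the timer, flip the safety catch and hold the lamp-frame press closed

TASK

Start the press timer by pushing its button fully down and letting it come right back up, then flip the press's safety catch all the way over, out of the lever's way, and only then pull the lever towards the front of the press to its stop. Finish holding it there: the lever springs back if let go, so the program ends with the gripper still keeping it at the stop. Leave the press's catch flipped and do not disturb the tray, tumbler, hammer or loose wooden frame.

Things in the scene. Friction and masses are not known exactly. Their poses are not given: they have to be found in the camera images.
- press: Grey bench press, fixed, a hexagonal wooden frame (70 mm sides, up to 46 mm high) in its jaw, reaching out to x -174. Origin at table height; own +x to its back (away from robot at yaw 0), +y to its left. Base plate x -100 to 100, y -120 to 150, 18 mm thick. Right (y -100 to -30): column and head 190 mm high, ram to 221 mm. Middle: the lever (shank at y 50). Left (x 4 to 52, y 116 to 140): catch post, cheeks up to 189 mm.
- lever_pivot (a point): Fixed point on the lever's hinge axis, which runs along the press's y; at press coordinates (20, 50, 130) mm.
- handle (a point): Lever grip: black bar, 22 mm diameter, along press y, sticking out 68 mm to press -y from the end of a 14 mm thick shank (at the pivot's y). Point: middle of that free length, 40 mm to -y of the shank's middle, 130 mm from the hinge axis, circling it. At rest it leans 0.45 rad back (57 mm behind, 117 mm above the pivot, 247 mm over the table); at the stop 0.65 rad to the front (79 mm before, 103 mm above the pivot).
- lever (a joint): Lever angle in rad: 0 at rest leaning back, grows as it is pulled to the press's front, 1.1 at the hard stop. A spring returns it: about 2 N at the grip at rest, 7 N at the stop. With the catch down, the shank strikes the catch arm after at most about 0.2 rad and must not be forced past it.
- catch_pivot (a point): Fixed point on the safety catch's hinge axis, which runs along the press's x; at press coordinates (28, 125, 180) mm.
- tab_top (a point): Middle of the end edge of the catch's thumb tab, 65 mm from the catch pivot. The steel catch is an L: a tab 30 mm wide (press x), 8 mm thick, 65 mm long, upright when the catch is down; and a blocking arm 85 mm long, 12 mm wide, 8 mm thick, then level from the pivot towards press -y, just in front of the lever's shank.
- catch (a joint): Catch angle in rad: 0 with the arm level, blocking the lever (starts between 0 and 0.2); grows as the tab is tipped outward to press +y and down while the arm rises; 1.4 at its stop, fully flipped. Clears the lever from about 1.1. Stiff hinge: stays where it is left; pushing the tab near its end takes about 2 N.
- timer: Plywood timer box, fixed, 90 by 90 mm and 45 mm high with a white dial on its front; origin at the centre of its underside. It stands left or right of the press; its place is swapped at random with the tray's.
- button_top (a point): Centre of the upper face of the round black push button (32 mm in diameter) in a black collar on top of the timer box, about 67 mm over the table when up; pressed straight down.
- button (a joint): Button travel in m: 0 when up, 0.006 fully down; fully down takes 5 N, and a spring brings it back up.
- tray: Bystander: loose open plywood tray of wire clips, 90 by 90 by 45 mm; origin at the centre of its underside.
- tumbler: Bystander: loose glass tumbler, 72 mm wide, 90 mm high; origin at the centre of its underside.
- frame: Bystander: loose flat hexagonal plywood frame, about 140 mm across and 12 mm high; origin at its centre on the table.
- hammer: Bystander: loose hammer lying on the table behind the press, 260 mm long and 26 mm high; origin near its middle, on the table.
Things that resemble listed ones, but are neither listed nor needed, are in the scene too. Leave any purple look-alike of the timer alone.

How it is judged:
On the way, in this order (a step that is already met when the one before it is completed fails the run):
1. the timer button is pushed fully down (value of joint button above 0.005 m), for 0.05 s.
2. the button has come right back up (value of joint button below 0.001 m), for 0.1 s.
3. the catch is flipped over while the lever is at rest (value of joint catch above 1.1 rad and value of joint lever below 0.3 rad), for 0.1 s.
4. the lever is pulled to its stop (value of joint lever above 1 rad), for 0.2 s.
At the end, for the whole second after the job is handed in: The lever is held at its stop (within 0.1 rad of 1.1) by the fingers, pressing on the lever with more than 3 N; the catch is flipped (beyond 1.1 rad) and the timer button is up (within 1 mm) (value of joint lever above 1 rad and value of joint catch above 1.1 rad and value of joint button below 0.001 m and contact force between the fingers and lever above 3 N); the arm keeps its last pose, push and grip.
It fails at once if the lever is forced past the catch while the catch is down (value of joint lever above 0.35 rad and value of joint catch below 0.7 rad).
It fails at once if the tray is disturbed (moved more than 30 mm) (distance of tray from where it was at the start of the episode above 0.03 m).
It fails at once if the tumbler is disturbed (moved more than 30 mm) (distance of tumbler from where it was at the start of the episode above 0.03 m).
It fails at once if the frame is disturbed (moved more than 30 mm) (distance of frame from where it was at the start of the episode above 0.03 m).
It fails at once if the hammer is disturbed (moved more than 30 mm) (distance of hammer from where it was at the start of the episode above 0.03 m).
It also fails if it takes over 64 s, if anything falls off the work surface, if the arm or the gripper's body presses on something with over 40 N, if the wrist force passes 120 N, or if a joint passes its speed limit or range.

ROBOT

A 7-joint arm with a two-finger parallel gripper is mounted at the origin on the work surface. World frame = base frame: x ahead of the robot, y to its left, z up, the work surface at z = 0. Lengths are in m, angles in rad, forces in N, time in s.
With the tool pointing down it reaches from about 0.425 to 0.875 m from the base axis. Payload 4.7 kg.
Tool frame: the origin (TCP) lies at the very end of the fingers, on their centre line; the grasp point (between the pads) lies arm.hold_point_z behind it (arm.hold_point_z is the distance from the TCP to the grasp point, in m); z points along the fingers, y is the line along which they close (so a half turn about z gives the same grasp; the last joint's range is limited). The gripper opens to 87 mm and grips with 3 to 60 N. Pads are 19 mm wide; open, the fingers measure 117 mm over their backs; the gripper's body (75 mm by 190 mm) begins 51 mm behind the grasp point.
Start: joints at [-1.236, 0.321, -0.07, 1.45, 0.023, 1.371, -0.057], TCP at [0.205, 0.617, 0.223] pointing down, gripper open.
Joint ranges: [-2.86, 2.86], [-0.3, 2.09], [-1.38, 1.24], [0.06, 2.45], [-1.56, 4.7], [0.09, 2.05], [-2.69, 2.69]. Speed limits (rad/s): [2.57, 2.57, 3.14, 3.14, 3.14, 3.14, 3.14].

INTERFACE

Orientations are given as [roll, pitch, yaw] about the fixed x, y, z axes, in that order (R = Rz(yaw) Ry(pitch) Rx(roll)).
In Python, from workcell import read_state, capture, arm gives the robot as it stands. The module is installed in compiled form; this text tells all that it offers.
- The arm moves only by the tool jog_arm, never from a script. Its argument "plan" is a list of rows, each a list of 3 entries, a list of its own where there are three numbers: the shift along the tool's x, y, z each as a share of 12 cm, from -1 to 1, then the turn, a rotation vector about the tool's x, y, z each as a share of 45 degrees, from -1 to 1, then the closure, from -1 (fully open) to 1 (shut). A call has 1 to 20 rows; each row shifts and turns the commanded pose from where the row before left it, along the tool's axes as they then stand; what a row does not reach is not made up. A row lasts 1/12 s, in which the tool goes at most 41.7 mm and 7.16 degrees, less where a joint would pass 70% of its speed; a pose out of reach is approached as far as the arm can. A call with a number of a shift or a turn outside -1 to 1 is refused whole. A call with a gripper value outside its range is refused whole. The fingers move at their own pace and stop on an object; the grip force is fixed at half the most. Time passes only in rows, so rows that do not move let the fingers close. It gives the time, the measured TCP pose, the force, the opening and the grip force at its end, in the units of the state.
- read_state(): the state, without advancing time (a new reading comes with each control period).
- capture(name): name is "side" or "top" or "wrist"; returns a dict with "color" (400x640x3 uint8, red, green, blue), "fx", "fy", "cx", "cy" (pixels), "k1" (the pictures are not rectified: a ray, as slopes to the right and down, at radius r is drawn at 1 + k1 r^2 times it, then the intrinsics apply), "pose" (4x4, takes a point from camera to world coordinates); the wrist camera has in their place "hand_eye" (4x4, takes a point from camera to tool coordinates, whose origin is the TCP and whose axes are the flange's). Camera axes: x right, y down, z forward; pixel columns grow to the right and rows downward; lengths in m; the calibration is good to about 2 mm. A picture is of the moment at which its call begins: read the wrist's pose just before it. There is no depth.
- arm.hand_in(): hands the job in; it is judged then, once.
The state is a dict: "t": time; "q": joint angles; "qvel": joint speeds; "tau": joint torques, N m; "position": TCP position; "tcp_rot": TCP orientation; "wrist_force": force on the tool from outside, world axes, zero at the start; "ft_torque": the same for the moment, N m; "gripper_width": finger opening in m; "grip_force": force on a finger pad.
Only numpy, scipy, OpenCV 4.12 (cv2) and the standard library are available. Lean on these libraries where they do the work, as an engineer would, in place of code of your own. Each camera call takes 0.05 s, during which the arm holds its last target. There are 200 camera calls.

## Working session

There is one attempt and no reset: what is moved stays moved. The work goes in short steps, Python scripts to look and compute and a tool call to move; the robot and the scene stay as the last step left them, time stands still between calls to the robot, and variables do not carry over. Pictures are saved under pics/ and viewed, at most 10 in all, crops included, and the job is handed in when it is done.

Besides the shell and the picture viewer there is one more tool, called as name([rows], argument=value, ...), one row to a line, values as JSON. jog_arm: Moves the arm, as the interface text tells. Shift numbers are shares of 12 cm and turn numbers shares of 45 degrees, none past 1 either way. Its arguments: {"type":"object","properties":{"plan":{"type":"array"}},"required":["plan"]}

```bash
mkdir -p pics
python3 - <<'E'
from workcell import read_state, capture, arm
import cv2,numpy as np
s=read_state();print({k:np.round(v,3).tolist() for k,v in s.items()}, arm.hold_point_z)
for n in("side","top"):
    c=capture(n);cv2.imwrite(f"pics/{n}0.png",c["color"][:,:,::-1]);np.savez(f"{n}0.npz",**c)
    print(n,c["fx"],c["fy"],c["cx"],c["cy"],c["k1"],np.round(c["pose"],3).tolist())
c=capture("wrist");print(c["hand_eye"])
E
```

```text
{'t': 0.0, 'q': [-1.236, 0.322, -0.07, 1.452, 0.023, 1.371, -0.057], 'qvel': [-0.0, 0.0, 0.001, -0.001, 0.003, -0.001, -0.001], 'tau': [-0.0, -49.129, -0.404, -31.253, -0.064, 0.044, 0.0], 'position': [0.205, 0.616, 0.221], 'tcp_rot': [-3.14, 0.0, 2.821], 'wrist_force': [-0.908, 0.59, -0.726], 'ft_torque': [-0.045, -0.014, -0.008], 'grip_force': 0.0, 'gripper_width': 0.087} 0.0187
side 498.0219482482619 498.0219482482619 318.2081003410858 203.37556449625262 -0.04801250545344863 [[-0.998, -0.021, 0.053, 0.43], [-0.055, 0.612, -0.789, 1.267], [-0.016, -0.791, -0.612, 1.166], [0.0, 0.0, 0.0, 1.0]]
top 377.4617311599622 377.4617311599622 320.40797053386984 200.42331944357187 -0.0693445456758698 [[-0.006, -0.984, 0.176, 0.336], [-1.0, 0.003, -0.017, -0.036], [0.016, -0.176, -0.984, 1.271], [0.0, 0.0, 0.0, 1.0]]
[[-5.69190558e-04 -9.65115852e-01 -2.61822588e-01  7.03679820e-02]
 [ 9.99999810e-01 -6.11736971e-04  8.09960586e-05  5.58898398e-05]
 [-2.38337137e-04 -2.61822492e-01  9.65116017e-01 -1.62921129e-01]
 [ 0.00000000e+00  0.00000000e+00  0.00000000e+00  1.00000000e+00]]
```

View pics/side0.png

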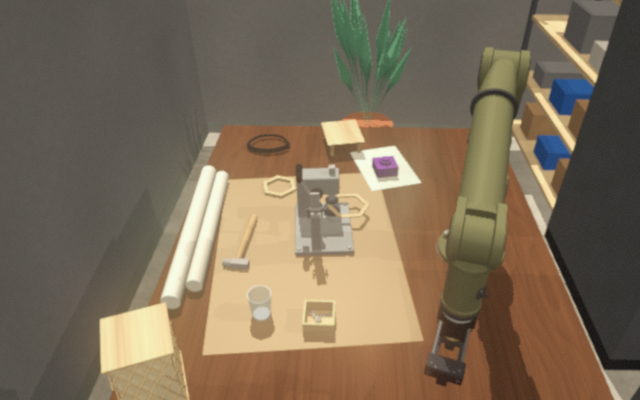

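View pics/top0.png

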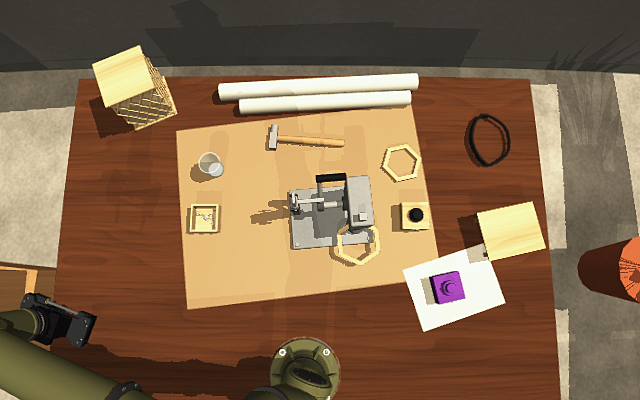

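Top view: the press is at about (330,213), the timer with its black button at (416,215) to the right, the tray at (204,219), the tumbler at (209,165), the hammer behind the press and the loose frame at (400,163). Side view: the press is at about (322,215). I'll enlarge both around the press to measure.

Run:
```python
import cv2
t=cv2.imread("pics/top0.png")[150:275,270:445];s=cv2.imread("pics/side0.png")[150:290,270:400]
cv2.imwrite("pics/t1.png",cv2.resize(t,None,fx=4.5,fy=4.5,interpolation=cv2.INTER_CUBIC))
cv2.imwrite("pics/s1.png",cv2.resize(s,None,fx=4.2,fy=4.2,interpolation=cv2.INTER_CUBIC))
```

```text
(no output)
```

View pics/t1.png

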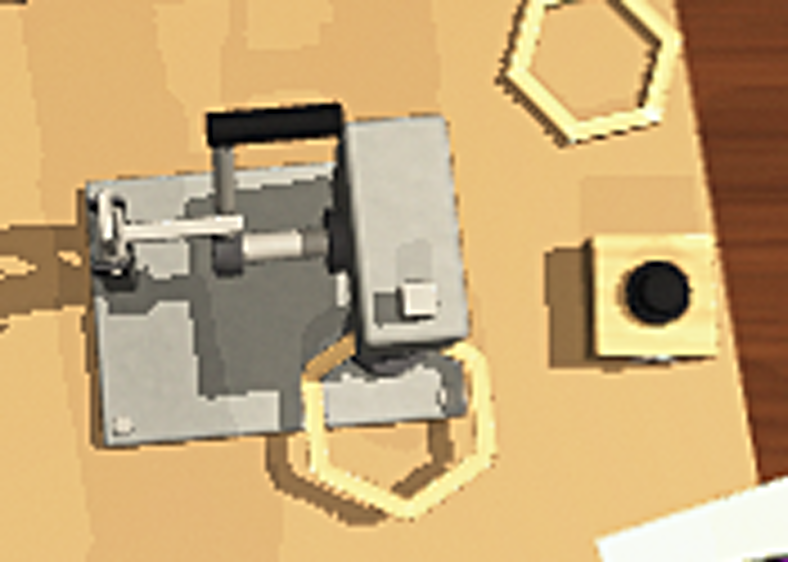

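View pics/s1.png

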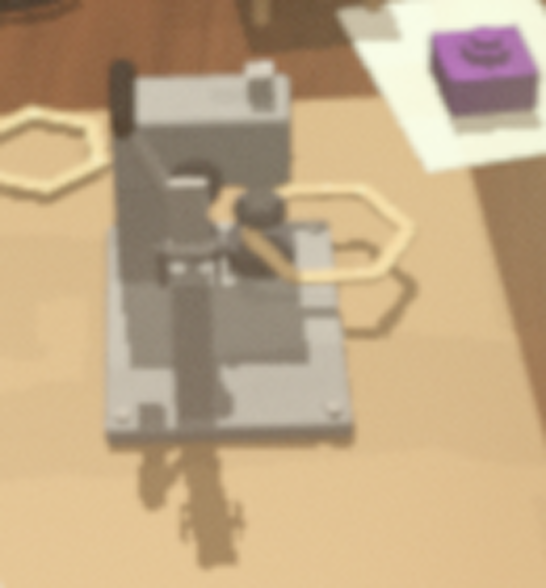

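The enlargements show the plate corners (t1: back-left 88,184; front-left 105,443; front-right 465,415), the handle (207,128)–(342,120), the tab top around (107,213) and the button at (657,292). Now casting rays.

```bash
cat > h.py <<'E'
import numpy as np
def ray(c,u,v,pose=None):
    T=c["pose"] if pose is None else pose
    d=np.array([(u-c["cx"])/c["fx"],(v-c["cy"])/c["fy"]]);s=d.copy()
    for _ in range(20): s=d/(1+c["k1"]*(s@s))
    return T[:3,3],T[:3,:3]@np.array([*s,1])
def onz(c,u,v,z,pose=None):
    o,r=ray(c,u,v,pose);return o+r*(z-o[2])/r[2]
E
python3 - <<'E'
import numpy as np;from h import *
c=dict(np.load("top0.npz"));g=lambda u,v,z:onz(c,270+(u+.5)/4.5-.5,150+(v+.5)/4.5-.5,z)
P={k:g(*a) for k,a in dict(BL=(88,184,.018),FL=(105,441,.018),FR=(465,413,.018),h1=(207,128,.247),h2=(342,120,.247),but=(657,292,.067),tmA=(592,236,.045),tmB=(714,236,.045),headBR=(445,116,.19),headFR=(467,335,.19),headBL=(345,122,.19),tab=(107,213,.245),armend=(240,225,.18)).items()}
for k,v in P.items():print(k,v.round(4))
e=lambda a,b:np.degrees(np.arctan2(*(P[a]-P[b])[[1,0]]))
print(e("BL","FL"),e("FL","FR")-90,e("h1","h2")-90,e("headBR","headFR"),e("tmA","tmB")-90)
for yaw in np.radians([e("BL","FL"),e("FL","FR")-90]):
    R=np.array([[np.cos(yaw),-np.sin(yaw)],[np.sin(yaw),np.cos(yaw)]])
    for k,l in dict(BL=(.1,.15),FL=(-.1,.15),FR=(-.1,-.12)).items():print(k,(P[k][:2]-R@l).round(4))
c=dict(np.load("side0.npz"));g=lambda u,v,z:onz(c,270+(u+.5)/4.2-.5,150+(v+.5)/4.2-.5,z)
for k,a in dict(BL=(107,430,.018),FL=(352,430,.018)).items():print("side",k,g(*a).round(4))
E
```

```text
BL [0.5948 0.049  0.018 ]
FL [0.4024 0.035  0.018 ]
FR [ 0.4214 -0.2303  0.018 ]
h1 [ 0.5827 -0.0398  0.247 ]
h2 [ 0.5876 -0.1236  0.247 ]
but [ 0.504  -0.3647  0.067 ]
tmA [ 0.549  -0.3242  0.045 ]
tmB [ 0.5487 -0.4156  0.045 ]
headBR [ 0.6042 -0.1963  0.19  ]
headFR [ 0.4596 -0.2064  0.19  ]
headBL [ 0.6002 -0.1304  0.19  ]
tab [0.5297 0.0218 0.245 ]
armend [ 0.5337 -0.0614  0.18  ]
4.153679791344266 4.098334737969779 3.359444050684985 3.97128373705679 -0.2057757862880294
BL [ 0.5059 -0.1079]
FL [ 0.513  -0.1073]
FR [ 0.5125 -0.1034]
BL [ 0.5058 -0.1078]
FL [ 0.5129 -0.1075]
FR [ 0.5126 -0.1035]
side BL [0.5919 0.0561 0.018 ]
side FL [0.3969 0.0487 0.018 ]
```

jog_arm([
  [[0,0,-0.33],[0,0,0],1],
  [[0,0,-0.33],[0,0,0],1],
  [[0,0,-0.33],[0,0,0],1],
  [[0,0,-0.33],[0,0,0],1],
])

```text
t: 0.48
position: [0.2049, 0.6163, 0.3824]
tcp_rot: [-3.141, 0.0, 2.821]
wrist_force: [0.1, 1.9, 1.2]
gripper_width: 0.0678
grip_force: 0.0
```

jog_arm([
  [[-0.319,0,0],[0,0,0.075],1],
  [[-0.319,0,0],[0,0,0.075],1],
  [[-0.319,0,0],[0,0,0.075],1],
  [[-0.319,0,0],[0,0,0.075],1],
  [[-0.319,0,0],[0,0,0.075],1],
  [[-0.319,0,0],[0,0,0.075],1],
  [[-0.319,0,0],[0,0,0.075],1],
  [[-0.319,0,0],[0,0,0.075],1],
  [[-0.319,0,0],[0,0,0.075],1],
  [[-0.319,0,0],[0,0,0.075],1],
  [[-0.319,0,0],[0,0,0.075],1],
  [[-0.319,0,0],[0,0,0.075],1],
  [[-0.319,0,0],[0,0,0.075],1],
  [[-0.319,0,0],[0,0,0.075],1],
  [[-0.319,0,0],[0,0,0.075],1],
  [[-0.319,0,0],[0,0,0.075],1],
  [[-0.319,0,0],[0,0,0.075],1],
  [[-0.319,0,0],[0,0,0.075],1],
  [[-0.319,0,0],[0,0,0.075],1],
  [[-0.319,0,0],[0,0,0.075],1],
])

```text
t: 2.15
position: [0.6652, 0.0583, 0.3803]
tcp_rot: [-3.141, 0.0, 1.64]
wrist_force: [0.4, -0.5, -0.5]
gripper_width: 0.0001
grip_force: 0.0
```

jog_arm([
  [[-0.285,-0.132,0],[0,0,0],1],
  [[-0.285,-0.132,0],[0,0,0],1],
  [[-0.285,-0.132,0],[0,0,0],1],
  [[-0.285,-0.132,0],[0,0,0],1],
  [[-0.285,-0.132,0],[0,0,0],1],
  [[-0.285,-0.132,0],[0,0,0],1],
  [[-0.285,-0.132,0],[0,0,0],1],
  [[-0.285,-0.132,0],[0,0,0],1],
  [[-0.285,-0.132,0],[0,0,0],1],
  [[-0.285,-0.132,0],[0,0,0],1],
  [[-0.285,-0.132,0],[0,0,0],1],
  [[-0.285,-0.132,0],[0,0,0],1],
  [[0,0,0.33],[0,0,0],1],
  [[0,0,0.33],[0,0,0],1],
  [[0,0,0.33],[0,0,0],1],
  [[0,0,0.33],[0,0,0],1],
  [[0,0,0],[0,0,0],1],
])

```text
t: 3.57
position: [0.5006, -0.3594, 0.2137]
tcp_rot: [-3.129, -0.009, 1.643]
wrist_force: [0.3, 0.6, -1.5]
gripper_width: 0.0002
grip_force: 0.0
```

```bash
cat >> h.py <<'E'
def wrist(name):
    from workcell import read_state,capture
    from scipy.spatial.transform import Rotation as Ro
    import cv2
    s=read_state();c=capture("wrist");T=np.eye(4);T[:3,:3]=Ro.from_euler("xyz",s["tcp_rot"]).as_matrix();T[:3,3]=s["position"]
    c["pose"]=T@c["hand_eye"];cv2.imwrite(f"pics/{name}.png",c["color"][:,:,::-1]);np.savez(f"{name}.npz",**c);return s,c
E
python3 - <<'E'
from h import *
s,c=wrist("w1");print(s["position"],s["tcp_rot"])
E
```

```text
[ 0.50063913 -0.35935401  0.21366066] [-3.12933617 -0.00877354  1.64256623]
```

View pics/w1.png

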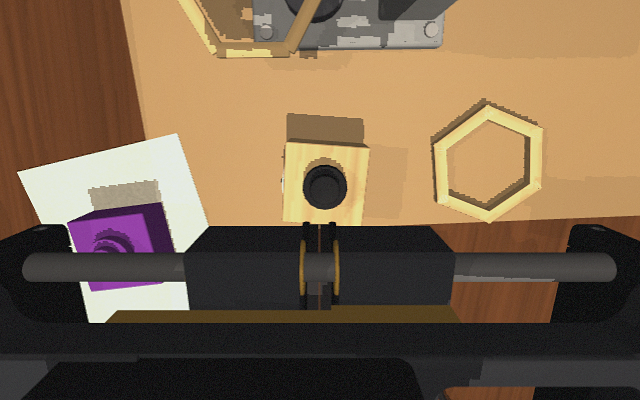

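The wrist view shows the timer with its button at about (324,189), next to the closed fingertips at (320,225); the purple look-alike is off to the left.

Run:
```python
from h import *
c=dict(np.load("w1.npz"));print(onz(c,324,189,.067),onz(c,325,187,.067))
```

```text
[ 0.50560889 -0.36683199  0.067     ] [ 0.50646632 -0.36466213  0.067     ]
```

jog_arm([
  [[-0.052,0.037,0.28],[0,0,0],1],
  [[0,0,0.28],[0,0,0],1],
  [[0,0,0.28],[0,0,0],1],
  [[0,0,0.28],[0,0,0],1],
  [[0,0,0],[0,0,0],1],
  [[0,0,0],[0,0,0],1],
])

```text
t: 4.12
position: [0.5105, -0.3691, 0.0896]
tcp_rot: [-3.142, 0.0, 1.643]
wrist_force: [0.2, 0.3, 1.2]
gripper_width: 0.0002
grip_force: 0.0
```

jog_arm([
  [[0.032,-0.044,0.1],[0,0,0],1],
  [[0,0,0.05],[0,0,0],1],
  [[0,0,0.05],[0,0,0],1],
  [[0,0,0.03],[0,0,0],1],
  [[0,0,0],[0,0,0],1],
  [[0,0,0],[0,0,0],1],
])

```text
t: 4.62
position: [0.506, -0.3665, 0.0625]
tcp_rot: [3.138, 0.002, 1.643]
wrist_force: [1.7, -1.5, 4.0]
gripper_width: 0.0005
grip_force: 2.1
```

jog_arm([
  [[0,0,0.03],[0,0,0],1],
  [[0,0,0.03],[0,0,0],1],
  [[0,0,0],[0,0,0],1],
  [[0,0,0],[0,0,0],1],
])

```text
t: 4.95
position: [0.5062, -0.3667, 0.0608]
tcp_rot: [3.136, 0.0, 1.643]
wrist_force: [-8.1, 7.6, 37.2]
gripper_width: 0.0001
grip_force: 18.8
```

jog_arm([
  [[0,0,-0.2],[0,0,0],1],
  [[0,0,-0.33],[0,0,0],1],
  [[0,0,-0.33],[0,0,0],1],
  [[0,0,-0.33],[0,0,0],1],
  [[0,0,-0.33],[0,0,0],1],
  [[0,0,-0.33],[0,0,0],1],
  [[0,0,-0.33],[0,0,0],1],
  [[0.3,0.042,-0.1],[0,0,0],1],
  [[0.3,0.042,0],[0,0,0],1],
  [[0.3,0.042,0],[0,0,0],1],
  [[0.3,0.042,0],[0,0,0],1],
  [[0.3,0.042,0],[0,0,0],1],
  [[0.3,0.042,0],[0,0,0],1],
  [[0.3,0.042,0],[0,0,0],1],
  [[0.3,0.042,0],[0,0,0],1],
  [[0.3,0.042,0],[0,0,0],1],
  [[0.3,0.042,0],[0,0,0],1],
  [[0,0,0],[0,0,0],1],
  [[0,0,0],[0,0,0],1],
  [[0,0,0],[0,0,0],1],
])

```text
t: 6.62
position: [0.5282, -0.0035, 0.3269]
tcp_rot: [-3.141, 0.001, 1.642]
wrist_force: [0.0, -0.1, 0.6]
gripper_width: 0.0005
grip_force: 0.0
```

Run:
```python
from h import *
s,c=wrist("w2");print(s["position"],s["tcp_rot"])
```

```text
[ 0.52821619 -0.00348644  0.32685445] [-3.14070075e+00  8.64234446e-04  1.64236240e+00]
```

View pics/w2.png

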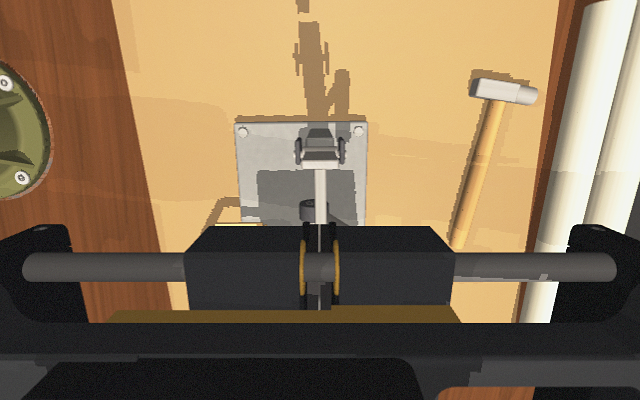

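The wrist view shows the plate's left edge from (236,122) to (368,122), and the catch tab with its bright top edge around (320,157), columns 301–339.

Run:
```python
from h import *
c=dict(np.load("w2.npz"))
for a in [(236,122,.018),(368,122,.018),(301,165,.245),(339,165,.245),(301,152,.245),(339,152,.245)]:print(a,onz(c,*a).round(4))
```

```text
(236, 122, 0.018) [0.4037 0.0381 0.018 ]
(368, 122, 0.018) [0.5973 0.0519 0.018 ]
(301, 165, 0.245) [0.5131 0.0227 0.245 ]
(339, 165, 0.245) [0.5431 0.0249 0.245 ]
(301, 152, 0.245) [0.5126 0.033  0.245 ]
(339, 152, 0.245) [0.5422 0.0351 0.245 ]
```

jog_arm([
  [[0,0,0.29],[0,0,0],1],
  [[0,0,0.29],[0,0,0],1],
  [[0,0,0.29],[0,0,0],1],
  [[0,0,0],[0,0,0],1],
  [[0,0,0],[0,0,0],1],
  [[0.06,0.01,0],[0,0,0],1],
  [[0.06,0,0],[0,0,0],1],
  [[0.06,0,0],[0,0,0],1],
  [[0.06,0,0],[0,0,0],1],
  [[0,0,0],[0,0,0],1],
])

```text
t: 7.5
position: [0.5284, 0.0285, 0.2237]
tcp_rot: [3.139, -0.001, 1.646]
wrist_force: [1.2, -0.5, 1.1]
gripper_width: 0.0005
grip_force: 0.4
```

jog_arm([
  [[0.055,0,0.05],[0,0,0],1],
  [[0.055,0,0.05],[0,0,0],1],
  [[0.04,0,0.04],[0,0,0],1],
  [[0.035,0,0.04],[0,0,0],1],
  [[0.025,0,0.03],[0,0,0],1],
  [[0.025,0,0.03],[0,0,0],1],
  [[0,0,0],[0,0,0],1],
])

```text
t: 8.08
position: [0.5247, 0.055, 0.1924]
tcp_rot: [-3.139, -0.0, 1.644]
wrist_force: [-0.4, -1.1, -0.0]
gripper_width: 0.0008
grip_force: 0.0
```

jog_arm([
  [[0.02,0,0.03],[0,0,0],1],
  [[0,0,0.03],[0,0,0],1],
  [[0,0,0.02],[0,0,0],1],
  [[0,0,0],[0,0,0],1],
  [[0,0,0],[0,0,0],1],
])

```text
t: 8.5
position: [0.5256, 0.0556, 0.1906]
tcp_rot: [3.14, -0.001, 1.641]
wrist_force: [-13.0, -4.8, 33.2]
gripper_width: 0.0005
grip_force: 16.9
```

Run:
```python
from h import *
import cv2
from workcell import capture
a=capture("top")["color"][150:275,240:400,::-1];b=capture("side")["color"][140:280,260:420,::-1]
f=lambda i:cv2.resize(i,(400,350),interpolation=cv2.INTER_CUBIC)
s,c=wrist("w3")
cv2.imwrite("pics/m3.png",np.vstack([np.hstack([f(a),f(b)]),cv2.resize(c["color"][90:240,120:520,::-1],(660,248))[:, :].copy() if 0 else cv2.resize(c["color"][90:240,100:520,::-1],(800,250))]))
```

```text
(no output)
```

View pics/m3.png

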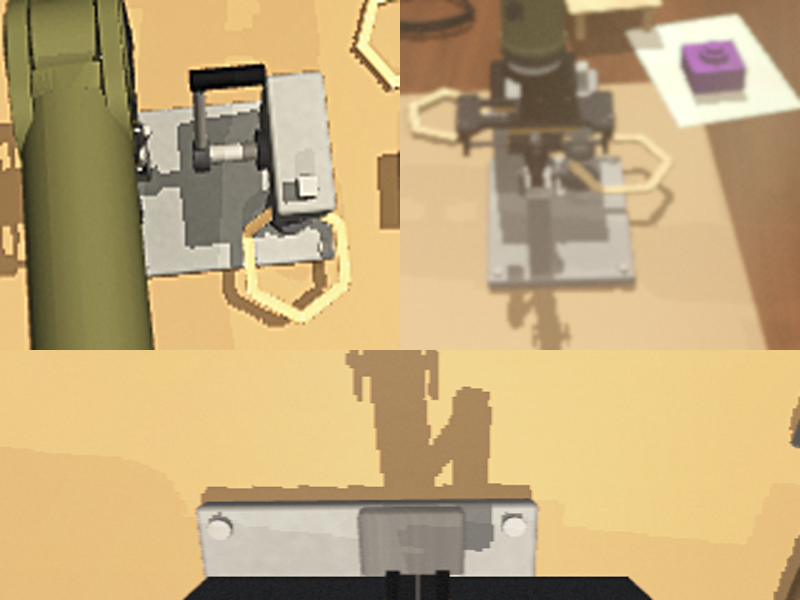

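The tab lies flat at its stop (33 N on the wrist), the catch arm is out of the way, and the lever is still at rest. On to the handle.

jog_arm([
  [[0,0,-0.25],[0,0,0],1],
  [[0,0,-0.33],[0,0,0],1],
  [[0,0,-0.33],[0,0,0],1],
  [[0,0,-0.33],[0,0,0],1],
  [[0,0,-0.33],[0,0,0],1],
  [[-0.247,0.085,0],[0,0,0],-1],
  [[-0.247,0.085,0],[0,0,0],-1],
  [[-0.247,0.085,0],[0,0,0],-1],
  [[-0.247,0.085,0],[0,0,0],-1],
  [[-0.247,0.085,0],[0,0,0],-1],
  [[0,0,0],[0,0,0],-1],
  [[0,0,0],[0,0,0],-1],
  [[0,0,0],[0,0,0],-1],
  [[0,0,0],[0,0,0],-1],
])

```text
t: 9.82
position: [0.5869, -0.0857, 0.3723]
tcp_rot: [-3.141, -0.001, 1.645]
wrist_force: [-0.0, 0.1, 0.4]
gripper_width: 0.0526
grip_force: 0.0
```

Run:
```python
from h import *
s,c=wrist("w4");print(s["position"],s["tcp_rot"],s["gripper_width"])
```

```text
[ 0.5869094  -0.08574648  0.37233501] [-3.14126235e+00 -1.26477824e-03  1.64500385e+00] 0.052642752950967285
```

View pics/w4.png

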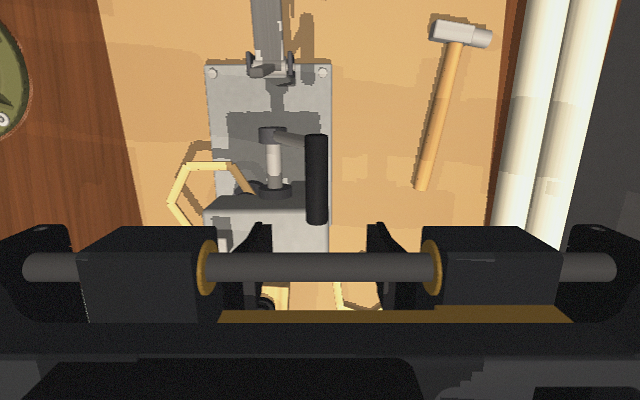

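The handle runs from (316,135) to (316,223), between the open fingers; the catch tab lies flat outward at (270,30).

Run:
```python
from h import *
c=dict(np.load("w4.npz"));print(onz(c,316,137,.247),onz(c,316,221,.247))
```

```text
[ 0.58192639 -0.04057358  0.247     ] [ 0.58770324 -0.12153236  0.247     ]
```

jog_arm([
  [[0,0,0.3],[0,0,0],-1],
  [[-0.015,0,0.3],[0,0,0],-1],
  [[0,0,0.3],[0,0,0],-1],
  [[0,0,0.3],[0,0,0],-1],
  [[0,0,0],[0,0,0],-1],
  [[0,0,0],[0,0,0],-1],
  [[0,0,0],[0,0,0],1],
  [[0,0,0],[0,0,0],1],
  [[0,0,0],[0,0,0],1],
  [[0,0,0],[0,0,0],1],
  [[0,0,0],[0,0,0],1],
  [[0,0,0],[0,0,0],1],
  [[0,0,0],[0,0,0],1],
  [[0,0,0],[0,0,0],1],
  [[0,0,0],[0,0,0],1],
  [[0,0,0],[0,0,0],1],
  [[0,0,0],[0,0,0],1],
  [[0,0,0],[0,0,0],1],
  [[0,0,0],[0,0,0],1],
  [[0,0,0],[0,0,0],1],
])

```text
t: 11.53
position: [0.5848, -0.0895, 0.2283]
tcp_rot: [-3.136, -0.001, 1.642]
wrist_force: [-7.3, 0.5, 3.3]
gripper_width: 0.0209
grip_force: 30.0
```

jog_arm([
  [[0,-0.054,-0.023],[0,0,0],1],
  [[0,-0.055,-0.023],[0,0,0],1],
  [[0,-0.057,-0.017],[0,0,0],1],
  [[0,-0.058,-0.016],[0,0,0],1],
  [[0,-0.058,-0.011],[0,0,0],1],
  [[0,-0.059,-0.01],[0,0,0],1],
  [[0,-0.059,-0.004],[0,0,0],1],
  [[0,-0.06,-0.004],[0,0,0],1],
  [[0,-0.059,0.002],[0,0,0],1],
  [[0,-0.06,0.003],[0,0,0],1],
  [[0,0,0],[0,0,0],1],
])

```text
t: 12.45
position: [0.5202, -0.0945, 0.2448]
tcp_rot: [3.131, -0.0, 1.643]
wrist_force: [6.1, 0.1, 6.7]
gripper_width: 0.0214
grip_force: 30.0
```

jog_arm([
  [[0,-0.058,0.009],[0,0,0],1],
  [[0,-0.059,0.01],[0,0,0],1],
  [[0,-0.057,0.015],[0,0,0],1],
  [[0,-0.058,0.016],[0,0,0],1],
  [[0,-0.055,0.021],[0,0,0],1],
  [[0,-0.056,0.022],[0,0,0],1],
  [[0,-0.052,0.028],[0,0,0],1],
  [[0,-0.053,0.028],[0,0,0],1],
  [[0,-0.049,0.033],[0,0,0],1],
  [[0,-0.05,0.034],[0,0,0],1],
  [[0,0,0],[0,0,0],1],
  [[0,0,0],[0,0,0],1],
  [[0,0,0],[0,0,0],1],
])

```text
t: 13.53
position: [0.4555, -0.0992, 0.2181]
tcp_rot: [3.132, 0.001, 1.643]
wrist_force: [6.2, -0.2, 4.5]
gripper_width: 0.0208
grip_force: 30.0
```

jog_arm([
  [[0,-0.04,0.03],[0,0,0],1],
  [[0,-0.03,0.025],[0,0,0],1],
  [[0,0,0],[0,0,0],1],
  [[0,0,0],[0,0,0],1],
  [[0,0,0],[0,0,0],1],
  [[0,0,0],[0,0,0],1],
])

```text
t: 14.03
position: [0.4502, -0.0996, 0.2135]
tcp_rot: [3.125, 0.001, 1.644]
wrist_force: [10.3, -0.6, 9.2]
gripper_width: 0.021
grip_force: 30.1
```

jog_arm([
  [[0,-0.03,0.02],[0,0,0],1],
  [[0,0,0],[0,0,0],1],
  [[0,0,0],[0,0,0],1],
  [[0,0,0],[0,0,0],1],
  [[0,0,0],[0,0,0],1],
])

```text
t: 14.45
position: [0.4502, -0.0997, 0.2135]
tcp_rot: [3.116, 0.002, 1.644]
wrist_force: [16.3, 0.4, 13.1]
gripper_width: 0.0213
grip_force: 30.1
```

Run:
```python
from h import *
import cv2
from workcell import capture
a=capture("top")["color"][140:280,230:400,::-1];b=capture("side")["color"][130:280,260:420,::-1]
cv2.imwrite("pics/m5.png",np.hstack([cv2.resize(i,(400,360),interpolation=cv2.INTER_CUBIC) for i in (a,b)]))
```

```text
(no output)
```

View pics/m5.png

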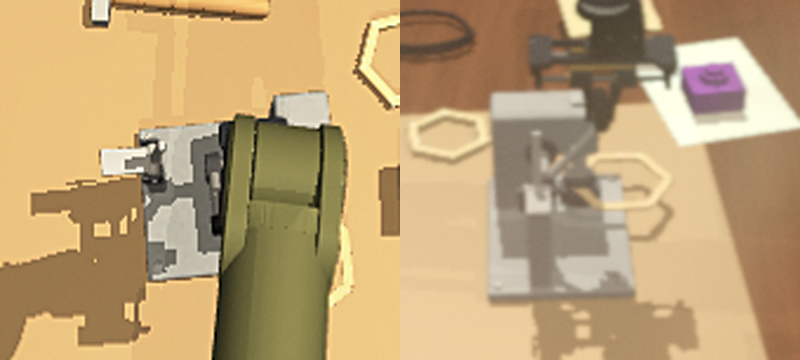

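The position didn't change under the extra push and the force rose, so the lever is at its stop. The pictures show the catch tab flat outward with its arm upright, and the lever leaning to the front in the gripper.

```bash
python3 -c "
from workcell import arm
print(arm.hand_in())"
```

```text
the job is handed in; nothing more can be done
None
```

I pressed the timer button and let it come back up, flipped the catch to its stop, then pulled the lever to its stop; the gripper was still holding it there when I handed the job in (the hand-in returned no verdict).

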